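# Load a furniture foot into the boring jig's feed chute

## Task

Take the pale beech furniture foot from the bench, stand it upright in the open upper part of the plywood feed chute, in front of the clear guard, and let go. Then push it down the slope, under the guard, until it rests against the steel stop, and take the hand away. Leave the dark foot and the square offcut where they are.

Things in the scene. Friction and masses are not known exactly. Their poses are not given: they have to be found in the camera images.
- foot_mid (a point): centre (half-way up) of the loose pale beech furniture foot: an upright round puck 54 mm in diameter and 40 mm high, about 65 g, with a thin dark groove round it and a small brass disc on its top; it starts standing on the bench top; its z axis is the axis of the puck
- ramp: fixed plywood feed chute, sloping down 15 degrees away from the robot. Origin: on its floor, mid-width, at the stop's face. x down the slope along the chute, y across, z square off the floor. Floor from x = -240 mm (upper end) to the stop at 0; side rails 10 mm high, 68 mm apart inside, 92 outside. Friction holds the foot wherever it is let go on the slope
- guard_edge (a point): middle of the lower front (upslope) edge of the clear fixed guard plate, yellow edges, at x = -84 mm, z = 58 mm of the ramp frame. The plate runs from here to x = +25 mm, is 112 mm wide, top 65 mm off the floor, on two posts at x = +18 mm. The foot passes under it; a tool can follow only slanting in under this edge. Axes as the ramp's
- stop_face (a point): middle of the upper edge of the steel stop's face (x = 0, z = 22 mm of the ramp frame): a flat bar 22 mm high, 68 mm wide across the chute. A foot resting against it has its centre at x = -27, z = 20 mm of the ramp frame. A green motor, 48 mm thick, top about 50 mm off the chute floor, lies beside this lower end on the +y side, its spindle pointing at the chute
- darkfoot_mid (a point): centre of a loose dark walnut foot of the same shape and size, standing on the bench: leave it
- offcut_mid (a point): centre of a loose square wooden offcut, 55 x 55 x 42 mm, lying on the bench: leave it
Things that resemble listed ones, but are neither listed nor needed, are in the scene too. Leave any orange, pink or purple look-alike of the part that bears foot_mid alone.

How it is judged (in metres and radians):
On the way:
1. the pale foot stands flat on the chute floor in the open upper part, in front of the guard, let go and at rest (x of foot_mid in the frame of ramp between -0.24 and -0.08 m and y of foot_mid in the frame of ramp between -0.015 and 0.015 m and z of foot_mid in the frame of ramp between 0.014 and 0.026 m and angle between the z axis of foot_mid and the z axis of ramp, either way round below 0.12 rad and linear speed of foot below 0.02 m/s and contact force between the fingers and foot below 0.05 N), for 0.2 s.
At the end, for the whole second after the job is handed in: The pale foot stands upright and flat on the chute floor between the rails, against the steel stop (gap under 4 mm), at rest and let go; the dark foot and the offcut are within 30 mm of where they started (x of foot_mid in the frame of ramp between -0.031 and -0.024 m and y of foot_mid in the frame of ramp between -0.015 and 0.015 m and z of foot_mid in the frame of ramp between 0.014 and 0.026 m and angle between the z axis of foot_mid and the z axis of ramp, either way round below 0.12 rad and angle between foot_mid's own z axis and vertical below 0.6 rad and linear speed of foot below 0.02 m/s and distance of each of darkfoot_mid, offcut_mid from where it was at the start of the episode below 0.03 m); the robot touches nothing.
It fails at once if the dark foot or the offcut is moved more than 30 mm (distance of any of darkfoot_mid, offcut_mid from where it was at the start of the episode above 0.03 m).
It also fails if it takes over 48 s, if anything falls off the work surface, if the arm or the gripper's body presses on something with over 40 N, if the wrist force passes 120 N, or if a joint passes its speed limit or range.

## Robot

A 7-joint arm with a two-finger parallel gripper is mounted at the origin on the work surface. World frame = base frame: x ahead of the robot, y to its left, z up, the work surface at z = 0. Lengths are in mm, angles in rad, forces in N, time in s.
With the tool pointing down it reaches from about 400 to 900 mm from the base axis. Payload 5.5 kg.
Tool frame: the origin (TCP) lies on the centre line of the jaws, within the pads' length; the fingertips stand 17 mm ahead of it and the grasp point (between the pads) lies 2 mm behind it; z points along the fingers, y is the line along which they close (so a half turn about z gives the same grasp; the last joint's range is limited). The gripper opens to 85 mm and grips with 20 to 120 N. Pads are 22 mm wide; open, the fingers measure 114 mm over their backs; the gripper's body (76 mm by 85 mm) begins 54 mm behind the grasp point. The pads swing forward as they close: fully open they stand 13 mm farther back than shut.
Start: joints at [-0.885, 0.501, -0.427, 1.55, 0.221, 1.138, -0.21], TCP at [266.669, 592.779, 248.31] pointing down, gripper open.
Joint ranges: [-2.88, 2.88], [-0.31, 2.03], [-1.54, 1.56], [0.2, 2.42], [-1.41, 4.55], [0.19, 2.02], [-2.57, 2.57]. Speed limits (rad/s): [2.57, 2.57, 3.14, 3.14, 3.14, 3.14, 3.14].

## Interface

Orientations are given as a rotation vector (axis times angle).
In Python, from bench import * gives the robot as it stands. The module is installed in compiled form; this text tells all that it offers. Calls block until the motion is done:
- move_to(position, orientation): joint-space move of the TCP to a pose.
- servo_line(position, rot=None, velocity=150, f_stop=None): straight line of the TCP; rot=None keeps the orientation; velocity is the mean speed in mm/s. With f_stop (N) it stops when the force on the tool has changed by that much, and returns True; else False.
- goto_joints(angles): joint-space move.
- gripper_to(opening, newtons=None): finger opening in mm; newtons is the grip in N (None keeps the last); returns when the fingers have stopped.
- wait(seconds).
- solve_ik(position, orientation): joint angles nearest the present ones, or None.
- sense(): the state.
- camera(name): name is "scene" or "top" or "wrist"; returns (picture, depth): 384x512x3 uint8, red, green, blue; 384x512 float32, mm along the optical axis (not along the pixel's ray), 0 where there is no reading.
- camera_params(name): a dict with "fx", "fy", "cx", "cy" (pixels), "D" ([k1, k2, p1, p2, k3] as OpenCV has them; the pictures are not rectified), "rvec" (rotation vector, rad) and "tvec" (3), from world to camera coordinates, as OpenCV has them. Camera axes: x right, y down, z forward; pixel columns grow to the right and rows downward; lengths in mm; the calibration is good to about 2 mm. A picture is of the moment at which its call begins: read the wrist's pose just before it. camera_params takes no time and is no camera call; for the wrist camera it gives the pose at the moment of the call.
A pose or a line that the arm cannot do raises Unreachable and nothing moves.
- job_done(): hands the job in; it is judged then, once.
Trained networks look in the newest picture that a camera, given by its name, has taken for a name from the list of things; names that differ only in an ending like _2 or _b are one class to them, and where a whole thing is asked for, a point or a joint stands for the part that bears it (a point fixed in the world has none). Each returns a list of dicts, best first, with "confidence" (0 to 1); they miss things now and then, are a little off and sometimes report something else, mostly with a low value. They report only what shows in the picture. A call takes as long as a camera call. They do not tell look-alikes from the thing itself.
- outline_of(thing, camera): "pixels" (384x512 bool, what is visible of it) and "at" ([row, column] in pixels, amid what is visible of it).
- tip_of(thing, camera): "at" ([row, column] in pixels: a listed point, or the origin of a listed thing).
The state is a dict: "time_s": time; "joint_positions": joint angles; "qd": joint speeds; "joint_efforts": joint torques, N m; "tcp_pos": TCP position; "ee_rot": TCP orientation; "contact_force": force on the tool from outside, world axes, zero at the start; "ft_torque": the same for the moment, N m; "grip_width": finger opening in mm; "finger_force": force on a finger pad.
Only numpy, scipy, OpenCV 4.12 (cv2) and the standard library are available. Lean on these libraries where they do the work, as an engineer would, in place of code of your own. Each camera call takes 0.05 s, during which the arm holds its last target. There are 200 camera calls.

## Working session

There is one attempt and no reset: what is moved stays moved. The work goes in short steps, each a Python script; the robot and the scene stay as the last script left them, time stands still between calls to the robot, and variables do not carry over. Pictures are saved under pics/ and viewed, at most 10 in all, crops included, and the job is handed in when it is done.

```bash
mkdir -p pics
cat > h.py <<'E'
from bench import *
import numpy as np, cv2
from scipy.spatial.transform import Rotation as R
def pix2world(cam,rc,depth=None,P=None,z=None):
    P=P or camera_params(cam)
    K=np.array([[P['fx'],0,P['cx']],[0,P['fy'],P['cy']],[0,0,1]],float)
    u=cv2.undistortPoints(np.array([[[rc[1],rc[0]]]],float),K,np.array(P['D'],float)).ravel()
    Rm=cv2.Rodrigues(np.array(P['rvec'],float))[0];t=np.array(P['tvec'],float).ravel()
    d=np.array([u[0],u[1],1.])
    o=-Rm.T@t; dw=Rm.T@d
    if z is not None: return o+dw*(z-o[2])/dw[2]
    return o+dw*depth
def proj(cam,X,P=None):
    P=P or camera_params(cam)
    K=np.array([[P['fx'],0,P['cx']],[0,P['fy'],P['cy']],[0,0,1]],float)
    return cv2.projectPoints(np.atleast_2d(np.array(X,float)),np.array(P['rvec'],float),np.array(P['tvec'],float),K,np.array(P['D'],float))[0].reshape(-1,2)[:,::-1]
def cloud(cam,D,mask,P=None):
    rr,cc=np.nonzero(mask&(D>0))
    P=P or camera_params(cam)
    K=np.array([[P['fx'],0,P['cx']],[0,P['fy'],P['cy']],[0,0,1]],float)
    u=cv2.undistortPoints(np.stack([cc,rr],1).astype(float)[:,None],K,np.array(P['D'],float))[:,0]
    d=D[rr,cc][:,None]; X=np.hstack([u*d,d])
    Rm=cv2.Rodrigues(np.array(P['rvec'],float))[0];t=np.array(P['tvec'],float).ravel()
    return (X-t)@Rm
E
python3 - <<'E'
from h import *
ims=[]
for c in ("scene","top"):
    p,d=camera(c); np.savez(f'{c}.npz',p=p,d=d)
    cv2.imwrite(f'pics/{c}0.png',p[:,:,::-1])
    for n in ("foot_mid","ramp","guard_edge","stop_face","darkfoot_mid","offcut_mid"):
        o=outline_of(n,c) if n not in("guard_edge","stop_face") else []
        for x in o[:5]:
            m=x['pixels']; C=cloud(c,d,m)
            print(c,n,'outline',round(x['confidence'],2),np.round(x['at']),m.sum(),np.round(np.median(C,0)) if len(C) else None)
        for x in tip_of(n,c)[:5]: 
            r,q=np.round(x['at']).astype(int)
            print(c,n,'tip',round(x['confidence'],2),r,q,np.round(pix2world(c,x['at'],d[r,q])))
print(sense()['time_s'])
E
```

```text
scene foot_mid outline 0.9 [248. 226.] 768 [ 575. -216.   39.]
scene foot_mid outline 0.89 [225. 180.] 707 [ 464. -242.   38.]
scene foot_mid outline 0.8 [203. 149.] 593 [ 362. -233.   38.]
scene foot_mid outline 0.57 [203. 227.] 630 [ 478. -131.   37.]
scene foot_mid tip 0.97 227 176 [ 468. -248.   42.]
scene foot_mid tip 0.72 201 149 [ 366. -239.   43.]
scene foot_mid tip 0.65 245 228 [ 575. -214.   41.]
scene foot_mid tip 0.55 134 360 [511. 330.   3.]
scene ramp outline 0.85 [151. 365.] 5889 [648. 125. 105.]
scene ramp tip 0.86 181 382 [714.  71. 103.]
scene guard_edge tip 0.55 132 358 [503. 338.  -0.]
scene stop_face tip 0.65 175 384 [713.  79. 113.]
scene darkfoot_mid outline 0.97 [282. 189.] 910 [ 585. -315.   40.]
scene darkfoot_mid tip 0.92 282 189 [ 587. -318.   40.]
scene offcut_mid outline 0.79 [258. 119.] 1190 [ 459. -368.   42.]
scene offcut_mid tip 0.79 260 120 [ 464. -371.   45.]
top foot_mid outline 0.85 [274. 316.] 529 [ 348. -225.   40.]
top foot_mid outline 0.74 [223. 319.] 492 [ 451. -233.   40.]
top foot_mid outline 0.57 [173. 306.] 510 [ 564. -205.   40.]
top foot_mid outline 0.57 [219. 266.] 454 [ 467. -120.   40.]
top foot_mid tip 0.72 217 263 [ 468. -112.   40.]
top foot_mid tip 0.6 276 315 [ 343. -223.   39.]
top foot_mid tip 0.56 175 307 [ 560. -206.   42.]
top foot_mid tip 0.55 227 319 [ 446. -232.   41.]
top ramp outline 0.92 [151. 143.] 6780 [605. 141. 111.]
top ramp tip 0.7 115 157 [670. 106. 125.]
top guard_edge tip 0.69 139 141 [633. 153.  69.]
top darkfoot_mid outline 0.77 [169. 350.] 517 [ 572. -306.   40.]
top darkfoot_mid tip 0.96 169 350 [ 573. -303.   40.]
top offcut_mid outline 0.96 [232. 374.] 762 [ 443. -358.   42.]
top offcut_mid tip 0.6 230 375 [ 441. -354.   41.]
1.1
```

View pics/scene0.png

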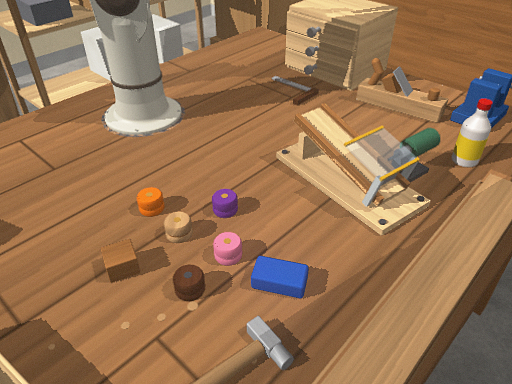

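View pics/top0.png

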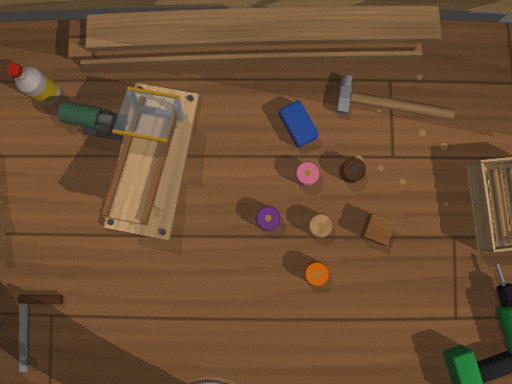

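Candidates (scene picture, row/col):
- orange (203,149), purple (203,227), pink (248,226) and dark walnut (282,189): not wanted.
- pale beech at (225,180), which is (226,320) in the top view: this is the target.

The ramp's upper end is at about top (222,130). The yellow guard edge is near (135,140), with the motor on its left, the +y side. Next I'll look from close up with the wrist camera, ramp first and then the foot.

Run:
```python
from h import *
s=sense(); print(R.from_rotvec(s['ee_rot']).as_matrix().round(2))
P=camera_params('wrist');Rm=cv2.Rodrigues(np.array(P['rvec'],float))[0]
Rt=R.from_rotvec(s['ee_rot']).as_matrix()
print('cam in tool',Rt.T@(-Rm.T@np.array(P['tvec']).ravel()-s['tcp_pos']), (Rt.T@Rm.T).round(2))
# place-like orientation: tool z down, y along ramp x (approx yaw)
def look(pos,yaw,name):
    y=np.array([np.cos(yaw),np.sin(yaw),0]);z=np.array([0,0,-1.]);x=np.cross(y,z)
    rv=R.from_matrix(np.stack([x,y,z],1)).as_rotvec()
    q=solve_ik(pos,rv); print(name,q if q is None else np.round(q,2))
    move_to(pos,rv)
    P=camera_params('wrist');p,d=camera('wrist');np.savez(name+'.npz',p=p,d=d,P=P)
    cv2.imwrite(f'pics/{name}.png',p[:,:,::-1]); return P,p,d
P,p,d=look([560,150,400],-0.25,'wramp')
for n in('ramp','guard_edge','stop_face'):
    for x in tip_of(n,'wrist')[:3]:
        r,q=np.round(x['at']).astype(int);print(n,x['confidence'],r,q,pix2world('wrist',x['at'],d[r,q]).round())
o=outline_of('ramp','wrist')
if o:
    C=cloud('wrist',d,o[0]['pixels'],P);np.save('C.npy',C);print(len(C),C.min(0),C.max(0))
print(sense()['time_s'])
```

```text
[[-0.91  0.41 -0.  ]
 [ 0.41  0.91  0.  ]
 [ 0.    0.   -1.  ]]
cam in tool [  70.07037196   -0.64025535 -126.13844052] [[ 0.   -0.96 -0.28]
 [ 1.    0.   -0.  ]
 [ 0.   -0.28  0.96]]
wramp [-0.22  0.24 -0.1   1.54  0.02  1.37 -0.58]
ramp 0.67 148 346 [673. 136. 126.]
guard_edge 0.57 158 307 [622. 137. 134.]
15865 [431.31684932  24.90622248  -0.93289872] [779.69176639 210.80940402 142.21657613]
3.3417
```

View pics/wramp.png

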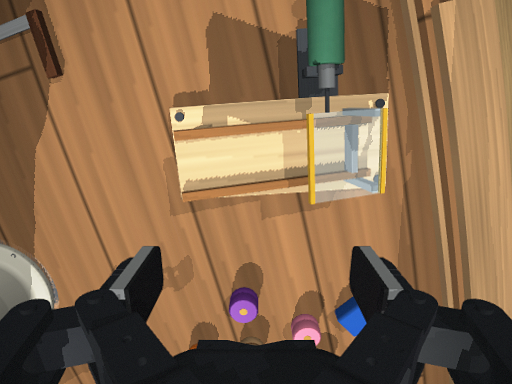

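The wrist view shows the chute floor between the rails at rows 140-185, cols 185-305. The guard's front yellow edge is at col ~311 (rows 113-203) and its rear edge at col ~384. I'll fit the ramp frame from these.

Run:
```python
from h import *
f=np.load('wramp.npz',allow_pickle=True);p,d,P=f['p'],f['d'],f['P'].item()
m=np.zeros(d.shape,bool);m[146:178,195:298]=1
C=cloud('wrist',d,m,P);
for _ in range(3):
    c=np.median(C,0) if _==0 else C.mean(0); n=np.linalg.svd(C-C.mean(0),full_matrices=False)[2][2];n*=np.sign(n[2]);r=(C-C.mean(0))@n;C=C[abs(r)<3]
c=C.mean(0);print('floor n',n.round(3),'tilt',np.degrees(np.arccos(n[2])),'azim',np.degrees(np.arctan2(n[1],n[0])),'c',c.round(1),r.std())
hsv=cv2.cvtColor(p,cv2.COLOR_RGB2HSV);ym=(hsv[...,0]>18)&(hsv[...,0]<32)&(hsv[...,1]>190)&(hsv[...,2]>120)
fr,bk=ym.copy(),ym.copy();fr[:,:300]=0;fr[:,325:]=0;bk[:,:375]=0;bk[:,395:]=0;fr[:100]=0;fr[210:]=0;bk[210:]=0;bk[:95]=0
F=cloud('wrist',d,fr,P);B=cloud('wrist',d,bk,P);h=(F-c)@n;hb=(B-c)@n
print(len(F),np.percentile(h,[5,25,50,75,95]).round(1),np.percentile(hb,[5,25,50,75,95]).round(1))
F=F[h>45];B=B[hb>45]
az=np.arctan2(n[1],n[0])
# azimuth from the front edge line
g=F-F.mean(0);l=np.linalg.svd(g,full_matrices=False)[2][0];l*=np.sign(l[1]);az2=np.arctan2(-l[0],l[1])
t=(F-F.mean(0))@l;mid=F.mean(0)+l*(t.min()+t.max())/2
g=B-B.mean(0);lb=np.linalg.svd(g,full_matrices=False)[2][0];lb*=np.sign(lb[1]);tb=(B-B.mean(0))@lb;midb=B.mean(0)+lb*(tb.min()+tb.max())/2
dm=midb-mid
print('az front',np.degrees(az2),'back',np.degrees(np.arctan2(-lb[0],lb[1])),'mids',np.degrees(np.arctan2(dm[1],dm[0])),np.linalg.norm(dm),'width',np.ptp(t),np.ptp(tb),mid.round(1),midb.round(1))
# rails: points 6..13 above floor
Cr=np.load('C.npy');v=np.cross(n,np.array([np.cos(az),np.sin(az),0]));
hh=(Cr-c)@n;k=(hh>7)&(hh<13);s=(Cr[k]-c)
for az_ in np.radians([np.degrees(az2),np.degrees(np.arctan2(dm[1],dm[0])),np.degrees(az)]):
    xa=np.array([np.cos(az_),np.sin(az_),0]);xa-=n*(xa@n);xa/=np.linalg.norm(xa);ya=np.cross(n,xa)
    X,Y=s@xa,s@ya
    q=(abs(Y)<60)&(X<50)
    for sg in(1,-1):
        a=q&(Y*sg>20);print(np.degrees(az_).round(1),sg,a.sum(),np.percentile(Y[a],[5,50,95]).round(1),np.percentile(X[a],[1,99]).round(0),'slope deg',np.degrees(np.polyfit(X[a],Y[a],1)[0]).round(2))
    print('front mid in c frame',(mid-c)@xa,(mid-c)@ya,(mid-c)@n,'floor Xmin',((Cr-c)@xa)[(abs(hh)<3)&(abs((Cr-c)@ya)<25)].min())
```

```text
floor n [ 0.257 -0.047  0.965] tilt 15.146130872273389 azim -10.26290247691897 c [544.6 145.3  93.8] 0.8034901620147242
496 [61.8 64.1 64.9 65.6 66.4] [64.2 65.1 65.7 66.1 66.8]
az front -10.249406533590767 back -10.164276662763275 mids -10.260591703517928 103.3226805977681 width 111.05049271097498 110.02889004612798 [624.3 135.6 139. ] [722.7 117.8 112.9]
-10.2 1 1027 [38.9 44.4 49.8] [-91.  49.] slope deg 0.06
-10.2 -1 877 [-39.6 -34.  -28.9] [-89.  48.] slope deg 0.03
front mid in c frame 65.55964197228704 4.572432963924585 64.65103265279728 floor Xmin -91.85156853339033
-10.3 1 1027 [38.9 44.4 49.8] [-91.  48.] slope deg 0.07
-10.3 -1 877 [-39.6 -34.  -28.9] [-89.  48.] slope deg 0.05
front mid in c frame 65.55871588686082 4.585691879084927 64.65103265279728 floor Xmin -91.85596157907793
-10.3 1 1027 [38.9 44.4 49.8] [-91.  48.] slope deg 0.08
-10.3 -1 877 [-39.6 -34.1 -28.9] [-89.  48.] slope deg 0.05
front mid in c frame 65.55852423024378 4.5884310495620175 64.65103265279728 floor Xmin -91.85686868156526
```

```bash
cat >> h.py <<'E'
az=np.radians(-10.25);th=np.radians(15)
RX=np.array([np.cos(az)*np.cos(th),np.sin(az)*np.cos(th),-np.sin(th)]);RZ=np.array([np.cos(az)*np.sin(th),np.sin(az)*np.sin(th),np.cos(th)]);RY=np.cross(RZ,RX)
RO=np.array([544.6,145.3,93.8])+147.3*RX+5*RY
def ramp(x,y,z): return RO+x*RX+y*RY+z*RZ
def inramp(X): v=np.asarray(X)-RO; return np.array([v@RX,v@RY,v@RZ])
def rot(y,z): # tool y and z axes
    x=np.cross(y,z);return R.from_matrix(np.stack([x,y,z],1)).as_rotvec()
YH=np.array([np.cos(az),np.sin(az),0]);DOWN=rot(YH,np.array([0,0,-1.]))
E
python3 - <<'E'
from h import *
move_to([451,-233,200],DOWN)
P=camera_params('wrist');p,d=camera('wrist')
for x in outline_of('foot_mid','wrist')[:4]:
    m=x['pixels'];C=cloud('wrist',d,m,P);T=C[C[:,2]>37]
    hs=cv2.cvtColor(p,cv2.COLOR_RGB2HSV)[m]
    (a,r)=cv2.minEnclosingCircle(T[:,:2].astype(np.float32)) if len(T)>20 else (None,0)
    print(x['confidence'],np.round(x['at']),m.sum(),np.median(hs,0),a,r,T.mean(0))
cv2.imwrite('pics/wfoot.png',p[:,:,::-1]);print(sense()['time_s'])
for a in(0.2,):
  print(solve_ik(ramp(-165,0,24),rot(RX,-RZ)))
  for A in(30,35,40):
    a=np.radians(A);tz=np.cos(a)*RX-np.sin(a)*RZ
    for sg in(1,-1):
        print(A,sg,[solve_ik(ramp(x,0,15)-17*tz,rot(sg*RY,tz)) for x in(-220,-60)])
E
```

```text
0.94 [ 54. 250.] 3382 [139. 152. 201.] (466.3268737792969, -122.83723449707031) 26.446792602539062 [ 466.45508783 -122.86076031   40.34071829]
0.86 [131. 373.] 3159 [167.  82. 253.] (565.0018310546875, -209.15176391601562) 26.410043716430664 [ 564.23204164 -208.45258242   40.36357231]
0.68 [187. 148.] 2733 [ 16. 201. 253.] (348.57708740234375, -227.11073303222656) 26.402250289916992 [ 349.31453524 -226.80600195   40.45328704]
0.56 [181. 255.] 2671 [ 18. 109. 236.] (450.7793273925781, -235.8856658935547) 26.561447143554688 [ 451.02943006 -235.0027147    40.40812019]
5.075
[-0.22785813  0.5975233  -0.04120839  1.69909703 -0.09971842  1.08463321
 -0.38636503]
30 1 [None, array([-0.65498034,  0.54403475,  0.17740888,  2.25670334,  2.17611979,
        0.47910988, -1.24376144])]
30 -1 [None, array([ 0.05244861,  0.63774282, -0.6462076 ,  2.23369195,  2.03450733,
        0.8367654 ,  2.28868034])]
35 1 [None, array([-0.7737746 ,  0.53383646,  0.35877252,  2.21770645,  2.08715644,
        0.28084796, -1.15534522])]
35 -1 [None, array([-0.48045427,  0.50577601,  0.01364652,  2.20797983,  1.93892644,
        0.42254463,  2.21250771])]
40 1 [array([-0.04336202,  0.31633357, -0.71758895,  2.396258  ,  1.5127349 ,
        0.6604725 , -0.64114275]), array([-0.6346504 ,  0.49778606,  0.23439554,  2.16364678,  1.63005264,
        0.2368086 , -0.63483871])]
40 -1 [array([-0.10608361,  0.30097764, -0.64733605,  2.39793427,  1.50415464,
        0.63530965,  2.50009658]), array([-0.6346504 ,  0.49778606,  0.23439554,  2.16364678,  1.63005264,
        0.2368086 ,  2.50675394])]
```

View pics/wfoot.png

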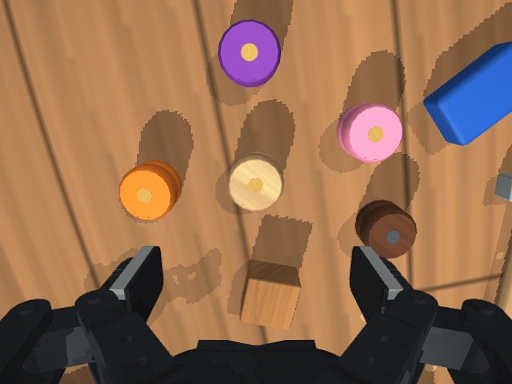

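The pale beech foot is at (181,255) in the wrist picture, with its brass disc visible. It's clearly neither orange, pink nor purple, and its world position is (451,-235.5). Now picking and placing it.

Run:
```python
from h import *
gripper_to(85,30)
servo_line([451,-235.5,80]); print(servo_line([451,-235.5,24],velocity=60,f_stop=8))
gripper_to(40,30);s=sense();print('w',s['grip_width'],s['finger_force'],s['tcp_pos'])
servo_line([451,-235.5,240],velocity=200)
rv=rot(RX,-RZ)
move_to(ramp(-152,0,130),rv)
P=camera_params('wrist');p,d=camera('wrist');cv2.imwrite('pics/held.png',p[:,:,::-1])
print('w',sense()['grip_width'],sense()['time_s'],sense()['finger_force'])
```

```text
False
w 53.165307623939825 31.181854605674744 [ 451.27933993 -235.60948728   24.51413153]
w 52.971655196747335 10.4917 31.576008796691895
```

View pics/held.png

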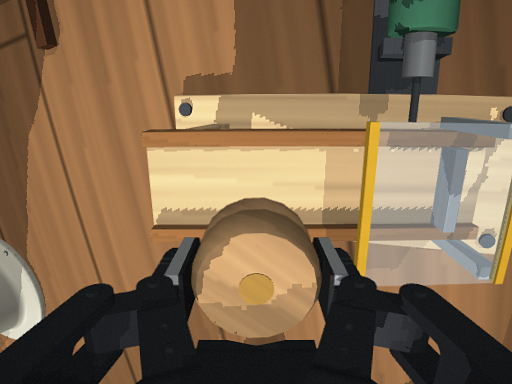

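The foot is held square between the fingers, brass disc at (288,256), above the chute's open part. Lowering it now.

Run:
```python
from h import *
servo_line(ramp(-152,0,40),velocity=120)
hit=servo_line(ramp(-152,0,21),velocity=25,f_stop=4); print(hit,inramp(sense()['tcp_pos']).round(1),sense()['contact_force'])
gripper_to(68);wait(0.2)
servo_line(ramp(-152,0,130),velocity=120)
P=camera_params('wrist');p,d=camera('wrist');cv2.imwrite('pics/placed.png',p[:,:,::-1])
for x in outline_of('foot_mid','wrist')[:4]:
    C=cloud('wrist',d,x['pixels'],P);T=np.array([inramp(c) for c in C]);T=T[T[:,2]>35]
    if len(T)>50: print(x['confidence'],x['at'],cv2.minEnclosingCircle(T[:,:2].astype(np.float32)),T[:,2].mean(), np.polyfit(T[:,0],T[:,2],1)[0])
print(sense()['time_s'])
q0=sense()['joint_positions']
for A in(36,38,40):
    a=np.radians(A);tz=np.cos(a)*RX-np.sin(a)*RZ
    for sg in(1,-1):
        print(A,sg,[None if (q:=solve_ik(ramp(x,0,z)-17*tz,rot(sg*RY,tz))) is None else q.round(2) for x,z in((-205,60),(-200,15),(-120,15),(-61,15))])
```

```text
True [-1.523e+02 -1.000e-01  2.390e+01] [0.04275726 0.06367137 5.04560828]
0.77 [198.5, 256.7] ((-152.26670837402344, -0.7689084410667419), 26.829612731933594) 39.80028737786596 -0.0017542846411608341
13.65
36 1 [array([-0.67,  0.19, -0.02,  2.39,  1.43,  0.51, -0.57]), array([-0.51,  0.3 , -0.21,  2.42,  1.67,  0.57, -0.85]), array([-0.93,  0.45,  0.44,  2.32,  1.94,  0.28, -1.07]), array([-0.69,  0.51,  0.27,  2.21,  1.97,  0.3 , -1.01])]
36 -1 [array([ 0.11,  0.29, -0.87,  2.37,  1.51,  0.71,  2.56]), array([-0.51,  0.3 , -0.21,  2.42,  1.67,  0.57,  2.29]), array([-0.94,  0.45,  0.45,  2.32,  1.94,  0.28,  2.06]), array([-0.84,  0.54,  0.44,  2.21,  2.1 ,  0.22,  1.96])]
38 1 [array([-0.63,  0.18, -0.03,  2.37,  1.33,  0.49, -0.46]), array([-0.78,  0.28,  0.11,  2.41,  1.58,  0.44, -0.77]), array([-0.87,  0.43,  0.39,  2.3 ,  1.78,  0.26, -0.88]), array([-0.74,  0.52,  0.34,  2.19,  1.86,  0.22, -0.9 ])]
38 -1 [array([-1.81,  0.65,  1.43,  2.4 , -1.12,  0.23, -1.28]), array([-1.09,  0.31,  0.46,  2.42,  1.58,  0.34,  2.35]), array([-0.92,  0.44,  0.45,  2.3 ,  1.8 ,  0.24,  2.23]), array([-0.65,  0.5 ,  0.23,  2.19,  1.81,  0.27,  2.31])]
40 1 [array([-0.6 ,  0.17, -0.05,  2.35,  1.22,  0.47, -0.34]), array([-0.73,  0.27,  0.08,  2.39,  1.48,  0.42, -0.64]), array([-0.79,  0.41,  0.32,  2.27,  1.59,  0.26, -0.67]), array([-0.64,  0.5 ,  0.23,  2.17,  1.63,  0.24, -0.64])]
40 -1 [array([-1.77,  0.54,  1.37,  2.38, -0.73,  0.2 , -1.62]), array([-0.47,  0.28, -0.21,  2.38,  1.5 ,  0.5 ,  2.5 ]), array([-0.91,  0.43,  0.46,  2.28,  1.6 ,  0.2 ,  2.45]), array([-0.64,  0.5 ,  0.23,  2.17,  1.63,  0.24,  2.51])]
```

View pics/placed.png

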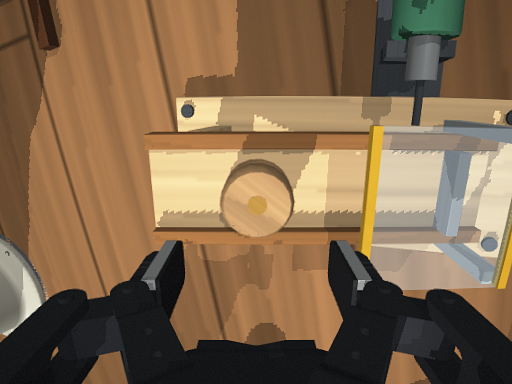

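The foot stands flat and released in the chute: disc at (205,257), ramp x=-152, y=-0.8. Next is the push: fingers closed, slanting in with the wrist camera on the upper side if the arm allows it.

```bash
cat > push.py <<'E'
from h import *
def pose(x,z,A,sg,y=0):
    a=np.radians(A);tz=np.cos(a)*RX-np.sin(a)*RZ
    return ramp(x,y,z)-17*tz, rot(sg*RY,tz)
E
python3 - <<'E'
from push import *
gripper_to(0,30)
ok=False
for A,sg in((36,-1),(37,-1),(38,-1),(40,1)):
    qs=[solve_ik(*pose(x,z,A,sg)) for x,z in((-193,60),(-193,15),(-61,15))]
    if any(q is None for q in qs): print(A,sg,'no ik');continue
    try:
        move_to(*pose(-193,60,A,sg)); print('at',sense()['joint_positions'].round(2))
        hit=servo_line(pose(-193,15,A,sg)[0],velocity=60,f_stop=6); ok=True
        print(A,sg,hit,sense()['joint_positions'].round(2),inramp(sense()['tcp_pos']).round(1),sense()['time_s']);break
    except Unreachable as e: print(A,sg,'unreach',e)
print(ok,sense()['grip_width'])
p,d=camera('wrist');q,_=camera('scene')
cv2.imwrite('pics/pre.png',np.hstack([cv2.resize(p,(400,300)),cv2.resize(q[80:240,250:463],(400,300))])[:,:,::-1])
E
```

```text
at [-0.06  0.26 -0.65  2.36  1.51  0.64  2.56]
36 -1 False [-0.11  0.37 -0.64  2.4   1.69  0.71  2.34] [-2.066e+02  2.000e-01  2.530e+01] 17.6917
True 0.028571770830125215
```

View pics/pre.png

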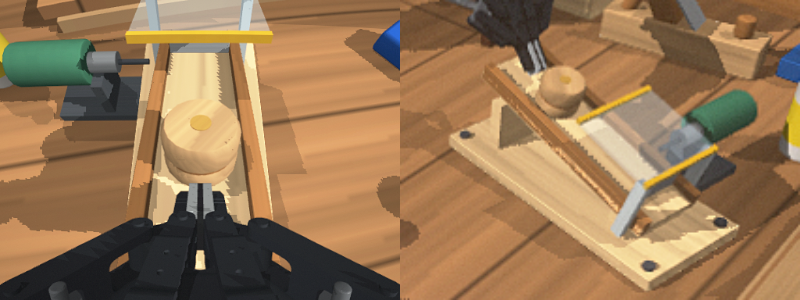

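Left half, wrist view: the closed fingertips are right behind the foot, at about (190,200). The foot stands mid-chute, well ahead of the guard. Pushing now.

Run:
```python
from push import *
h1=servo_line(pose(-70,15,36,-1)[0],velocity=50,f_stop=12); print(h1,inramp(sense()['tcp_pos']).round(1),sense()['contact_force'].round(1))
if not h1:
    h=servo_line(pose(-54,15,36,-1)[0],velocity=12,f_stop=5); print(h,inramp(sense()['tcp_pos']).round(1),sense()['contact_force'].round(1))
P=camera_params('wrist');p,d=camera('wrist')
q,_=camera('scene')
cv2.imwrite('pics/end.png',np.hstack([cv2.resize(p,(400,300)),cv2.resize(q[80:240,250:463],(400,300))])[:,:,::-1])
print(sense()['joint_positions'].round(2),sense()['time_s'])
```

```text
False [-83.9   0.   25. ] [1.  0.2 0.1]
True [-71.7   0.1  24.3] [-1.   0.4  1. ]
[-0.02  0.57 -0.52  2.18  1.85  0.64  2.45] 21.475
```

View pics/end.png

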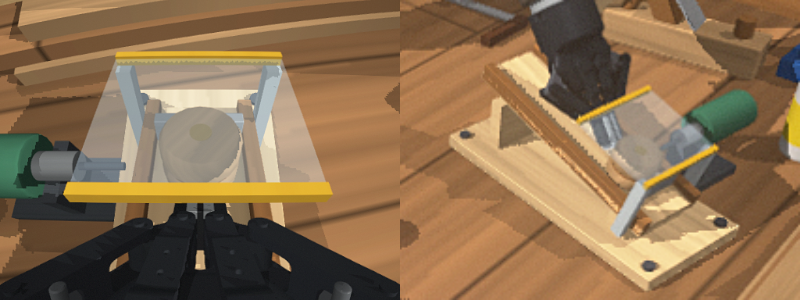

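The foot is under the guard against the steel stop, at about (140,200) on the left. Contact came where the stop was expected. Backing out along the same line and checking.

Run:
```python
from push import *
servo_line(pose(-190,15,36,-1)[0],velocity=80)
servo_line(pose(-193,60,36,-1)[0],velocity=80)
P=camera_params('wrist');p,d=camera('wrist')
for x in tip_of('foot_mid','wrist')[:3]:
    # centre lies at ramp z=20: intersect ray
    o=pix2world('wrist',x['at'],0,P);e=pix2world('wrist',x['at'],100,P)-o;k=(20-inramp(o)[2])/(e@RZ);print('tip',x['confidence'],np.round(x['at']),inramp(o+k*e).round(1))
# brass disc via top picture, on plane z=40
s,_=camera('scene');t,_=camera('top')
for c,im in(('scene',s),('top',t)):
    for x in tip_of('foot_mid',c)[:5]:
        o=pix2world(c,x['at'],0);e=pix2world(c,x['at'],100)-o;k=(20-inramp(o)[2])/(e@RZ);print(c,x['confidence'],np.round(x['at']),inramp(o+k*e).round(1))
exp=proj('wrist',[ramp(-27,0,40),ramp(-54,0,40),ramp(0,0,22)],P);print('expected disc, rear top rim, stop',exp.round(0))
cv2.imwrite('pics/fin.png',np.hstack([cv2.resize(p[60:300,128:448],(400,300),interpolation=2),cv2.resize(s[110:210,330:463],(400,300),interpolation=2)])[:,:,::-1])
print(sense()['time_s'],sense()['contact_force'].round(1))
```

```text
tip 0.91 [107. 256.] [-25.9  -1.7  20. ]
scene 0.82 [199. 150.] [-174.9 -441.3   20. ]
scene 0.68 [246. 230.] [ -20.2 -370.4   20. ]
scene 0.61 [203. 227.] [ -99.3 -324.6   20. ]
scene 0.55 [165. 375.] [-28.9   4.2  20. ]
top 0.71 [173. 304.] [ -77.2 -337.9   20. ]
top 0.6 [274. 312.] [-280.5 -381.9   20. ]
top 0.56 [218. 266.] [-186.9 -276.4   20. ]
expected disc, rear top rim, stop [[ 89. 254.]
 [108. 254.]
 [ 89. 254.]]
24.2917 [ 1.1  0.1 -0.3]
```

View pics/fin.png

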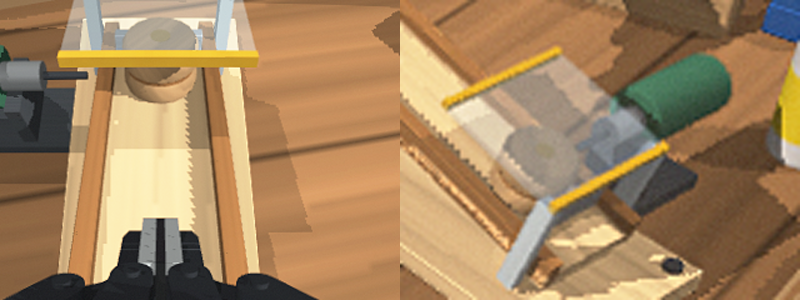

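The brass disc shows at wrist pixel (88,256), against (89,254) expected for a foot on the stop. It is upright under the guard and the hand is clear.

```bash
python3 -c "
from bench import *
print(job_done())"
```

```text
the job is handed in; nothing more can be done
None
```

I handed the job in at about 24 s of the 48 s limit: the last pictures show the pale beech foot upright against the steel stop with the hand clear. The hand-in gave no verdict.

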